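# Turn the boiling saucepan down with a pop-up hob knob

### The job

The saucepan with the one long handle has come to the boil: turn its ring down to the second dot. Its control knob, the one in front of that ring, is stowed, so press it and let it pop up, turn it back until the pointer stands at the second dot after the off bar, then press it down again and make sure it stays stowed. Leave the other knob, the pots and everything else on the bench as they are.

Things in the scene. Friction and masses are not known exactly. Their poses are not given: they have to be found in the camera images.
- saucepan: steel saucepan with ONE long straight handle and a lid: pot 152 mm across (158 at the lid), 62 mm high to the lid, 98 mm to the top of the lid's little knob. Origin under the centre of its base; the handle points along its +x, out to 247 mm, rising from 47 to 79 mm above the base. It stands on one of the hob's two rings; which one changes. It is not to be moved
- casserole: steel casserole with TWO short loop handles and a lid: 172 mm across (234 mm over the handles, along its y), 62 mm high to the lid, 98 mm to the top of the lid's knob. Origin under the centre of its base. It stands on the other ring; leave it alone
- hob: black glass two-ring induction hob let into the bench, 380 (x) by 560 (y) mm, 6 mm high. Origin under its centre. Its front edge (-x in its own frame) carries a brushed metal control strip 86 mm deep with two round steel knobs; each knob serves the ring straight behind it (its left, +y, ring and its right, -y, ring). It is fixed, but its place and yaw change
- ring_left (a point): centre of the hob's left (+y) cooking ring, on the glass; the ring is a thin grey circle 200 mm across
- lift_left (a joint): height of the left knob, m. Push-push latch: 0 = stowed, latched (top 6 mm above the strip), +0.018 = up (top 24 mm above the strip), -0.005 = end stop. Pressed to -0.003 or deeper and let go, a stowed knob springs up and a raised one stays down; a stowed knob pressed less than 2.7 mm stays stowed, a raised one not pressed 1.8 mm below 0 rises again. Spring 3 N up, 6 N stowed, 7 N at the stop
- dial_left (a joint): setting of the left knob, rad, 0 to 4.71, growing CLOCKWISE seen from above. 0 = off, pointer at the short bar behind the knob (the hob's +x side). Nine round dots of growing size follow clockwise, 33 mm from the axis, at 0.524 rad (30 degrees) each: first dot 0.524, second dot 1.047, and so on. It starts between the third and the fifth dot. 0.025 N m of friction; stays where left
- knob_left_top (a point): centre of the flat top of the left knob, a round steel knob 42 mm across; moves up and down and turns with it (its x axis points along the pointer). The knob's axis lies 201 mm in front of the centre of its ring
- knob_left_pointer (a point): outer end of the black pointer line on the top of the left knob, 19 mm from its axis
- ring_right (a point): centre of the hob's right (-y) cooking ring, on the glass; the ring is a thin grey circle 200 mm across
- lift_right (a joint): height of the right knob, m. Push-push latch: 0 = stowed, latched (top 6 mm above the strip), +0.018 = up (top 24 mm above the strip), -0.005 = end stop. Pressed to -0.003 or deeper and let go, a stowed knob springs up and a raised one stays down; a stowed knob pressed less than 2.7 mm stays stowed, a raised one not pressed 1.8 mm below 0 rises again. Spring 3 N up, 6 N stowed, 7 N at the stop
- dial_right (a joint): setting of the right knob, rad, 0 to 4.71, growing CLOCKWISE seen from above. 0 = off, pointer at the short bar behind the knob (the hob's +x side). Nine round dots of growing size follow clockwise, 33 mm from the axis, at 0.524 rad (30 degrees) each: first dot 0.524, second dot 1.047, and so on. It starts between the third and the fifth dot. 0.025 N m of friction; stays where left
- knob_right_top (a point): centre of the flat top of the right knob, a round steel knob 42 mm across; moves up and down and turns with it (its x axis points along the pointer). The knob's axis lies 201 mm in front of the centre of its ring
- knob_right_pointer (a point): outer end of the black pointer line on the top of the right knob, 19 mm from its axis
- sugar_bowl: cut-glass bowl with a lid, 132 mm across, 150 mm high, on the bench left of the hob; leave alone. Origin under its centre
- pepper_mill: dark wooden pepper mill, 58 mm across, 170 mm high, on the bench right of the hob; leave alone. Origin under its centre

How it is judged:
By the outcome, as a careful person would: the job done as asked, in the order asked, and still so for the second after the job is handed in, with the robot touching nothing.
It also fails if it takes over 54 s, if anything falls off the work surface, if the arm or the gripper's body presses on something with over 40 N, if the wrist force passes 120 N, or if a joint passes its speed limit or range.

### The arm

A 6-joint arm with a two-finger parallel gripper is mounted at the origin on the work surface. World frame = base frame: x ahead of the robot, y to its left, z up, the work surface at z = 0. Lengths are in m, angles in rad, forces in N, time in s.
With the tool pointing down it reaches from about 0.4 to 0.825 m from the base axis. Payload 7 kg.
Tool frame: the origin (TCP) lies between the finger pads; the fingertips stand 11 mm ahead of it and the grasp point (between the pads) lies 8 mm behind it (arm.tips_ahead is the distance from the TCP to the fingertips, in m); z points along the fingers, x is the direction in which the jaws open and shut, and the axes are right-handed (so a half turn about z gives the same grasp; the last joint's range is limited). The gripper opens to 88 mm and grips with 3 to 60 N. Pads are 19 mm wide; open, the fingers measure 130 mm over their backs; the gripper's body (78 mm by 193 mm) begins 47 mm behind the grasp point.
Start: joints at [-1.01, 0.359, 0.012, 0, -1.224, -0.288], TCP at [0.182, -0.65, 0.238] pointing down, gripper open.
Joint ranges: [-3.07, 3.07], [-1.43, 2.12], [-1.02, 1.25], [-3.03, 1.67], [-3.05, -0], [-3.03, 3.03]. Speed limits (rad/s): [2.39, 2.39, 3.01, 3.14, 3.14, 3.14].

### API

Orientations are given as [roll, pitch, yaw] about the fixed x, y, z axes, in that order (R = Rz(yaw) Ry(pitch) Rx(roll)).
In Python, from station import arm, optics, finder gives the robot as it stands. The module is installed in compiled form; this text tells all that it offers.
- The arm moves only by the tool apply_moves, never from a script. Its argument "increments" is one flat list of numbers, 6 for each row, row after row: the shift along the world's x, y, z in m, then the turn, a rotation vector about the world's x, y, z in rad. In form: [tx, ty, tz, rx, ry, rz, tx, ty, tz, rx, ry, rz, ...]. A call has 1 to 20 rows; each row shifts and turns the pose as measured when the row begins; what a row does not reach is not made up. A row lasts 1/12 s, in which the tool goes at most 41.7 mm and 7.16 degrees, less where a joint would pass 70% of its speed; a pose out of reach is approached as far as the arm can. A call with a gripper value outside its range is refused whole. "hand" is the closure, from 0 (fully open) to 1 (shut), set as the call begins (left out, the last holds). The fingers move at their own pace and stop on an object; "force" is the grip in N (left out, the last holds). Time passes only in rows, so rows that do not move let the fingers close. It gives the time, the measured TCP pose, the force and the opening at its end, in the units of the state.
- arm.get_state(): the state, without advancing time (a new reading comes with each control period).
- optics.grab_frame(name): name is "scene" or "top"; returns the picture (384x512x3 uint8, red, green, blue); there is no depth.
- optics.camera_model(name): a dict with "fx", "fy", "cx", "cy" (pixels), "world_to_cam" (4x4, takes a point from world to camera coordinates). Camera axes: x right, y up, looking along -z (the intrinsics and any distortion apply to the point x, -y, -z); pixel columns grow to the right and rows downward; lengths in m; the calibration is good to about 2 mm. A picture is of the moment at which its call begins. camera_model takes no time and is no camera call.
- arm.job_done(): hands the job in, once; it reports no verdict.
Trained networks look in the newest picture that a camera, given by its name, has taken for a name from the list of things; names that differ only in an ending like _2 or _b are one class to them, and where a whole thing is asked for, a point or a joint stands for the part that bears it (a point fixed in the world has none). Each returns a list of dicts, best first, with "conf" (0 to 1); they miss things now and then, are a little off and sometimes report something else, mostly with a low value. They report only what shows in the picture. A call takes as long as a camera call.
- finder.find_in(camera, name): "box" ([left, top, right, bottom] in pixels, round what is visible of it).
- finder.landmark_of(camera, name): "point" ([column, row] in pixels: a listed point, or the origin of a listed thing).
The state is a dict: "t": time; "q": joint angles; "qd": joint speeds; "joint_efforts": joint torques, N m; "eef_pos": TCP position; "ee_rot": TCP orientation; "force": force on the tool from outside, world axes, zero at the start; "moment": the same for the moment, N m; "width": finger opening in m.
Only numpy, scipy, OpenCV 4.12 (cv2) and the standard library are available. Lean on these libraries where they do the work, as an engineer would, in place of code of your own. Each camera call takes 0.05 s, during which the arm holds its last target. There are 200 camera calls.

## Working session

There is one attempt and no reset: what is moved stays moved. The work goes in short steps, Python scripts to look and compute and a tool call to move; the robot and the scene stay as the last step left them, time stands still between calls to the robot, and variables do not carry over. Pictures are saved under pics/ and viewed, about 8 in all and at most 12, crops included, and the job is handed in when it is done.

Besides the shell and the picture viewer there is one more tool, called after "Emit:" by a JSON object that holds its "name" and its "arguments", one argument or row to a line. apply_moves: Moves the arm, as the interface text tells. Its arguments: {"type":"object","properties":{"increments":{"type":"array"},"hand":{"type":"number"},"force":{"type":"number"}},"required":["increments"]}

```bash
mkdir -p pics; cat > h.py <<'E'
import numpy as np, cv2
from station import arm, optics, finder
def ray(cam,px):
    m=optics.camera_model(cam);T=np.array(m["world_to_cam"]);R=T[:3,:3];o=-R.T@T[:3,3]
    d=R.T@np.array([(px[0]-m["cx"])/m["fx"],-(px[1]-m["cy"])/m["fy"],-1.]);return o,d
def at(cam,px,z):
    o,d=ray(cam,px);return o+d*(z-o[2])/d[2]
def proj(cam,p):
    m=optics.camera_model(cam);T=np.array(m["world_to_cam"]);c=T[:3,:3]@np.array(p)+T[:3,3]
    return np.array([m["cx"]+m["fx"]*c[0]/-c[2],m["cy"]+m["fy"]*-c[1]/-c[2]])
def save(cam,name,crop=None,s=1):
    im=optics.grab_frame(cam)
    if crop: im=im[crop[1]:crop[3],crop[0]:crop[2]]
    im=cv2.resize(im,None,fx=s,fy=s,interpolation=cv2.INTER_CUBIC);cv2.imwrite("pics/"+name,im[...,::-1])
E
python3 - <<'E'
from h import *
a=optics.grab_frame("scene");b=optics.grab_frame("top")
cv2.imwrite("pics/a.png",a[...,::-1]);cv2.imwrite("pics/b.png",b[...,::-1])
for c in("scene","top"):
  m=optics.camera_model(c);print(c,{k:v for k,v in m.items() if k!="world_to_cam"},ray(c,(m["cx"],m["cy"])))
  for n,z in [("saucepan",.006),("casserole",.006),("hob",0),("ring_left",.006),("ring_right",.006),("knob_left_top",.012),("knob_left_pointer",.012),("knob_right_top",.012),("knob_right_pointer",.012)]:
    for r in finder.landmark_of(c,n)[:2]: print(n,round(r["conf"],2),np.round(r["point"],1),at(c,r["point"],z).round(4))
print(arm.get_state())
E
```

```text
scene {'fx': 462.7063526186852, 'fy': 462.7063526186852, 'cx': 260.75846571932686, 'cy': 179.8146276190512} (array([1.37655575, 0.35890287, 1.15958403]), array([-0.54322257, -0.25582559, -0.79966399]))
saucepan 0.92 [307.2 225.7] [0.6876 0.1822 0.006 ]
casserole 0.73 [218.9 191.7] [ 0.6877 -0.1074  0.006 ]
hob 0.8 [270.4 196. ] [0.6326 0.0407 0.    ]
knob_left_top 0.47 [326.7 174.5] [0.492  0.1703 0.012 ]
knob_left_pointer 0.48 [326.2 169.8] [0.4751 0.1625 0.012 ]
knob_right_pointer 0.62 [245.7 140.2] [ 0.4689 -0.1227  0.012 ]
knob_right_pointer 0.3 [145.2 139.6] [ 0.6058 -0.4274  0.012 ]
top {'fx': 429.84658795440345, 'fy': 429.84658795440345, 'cx': 253.87074682402658, 'cy': 194.0286795965313} (array([0.51305764, 0.03177688, 1.44864491]), array([ 0.06510573, -0.01644099, -0.99774292]))
saucepan 0.69 [200.8 168.2] [0.6981 0.185  0.006 ]
saucepan 0.29 [291.  231.1] [ 0.4802 -0.1136  0.006 ]
casserole 0.74 [118.3 223.4] [0.5185 0.4619 0.006 ]
casserole 0.56 [282.3 169.1] [ 0.6896 -0.0899  0.006 ]
hob 0.93 [245.7 186.3] [0.6343 0.035  0.    ]
hob 0.32 [283.9 169.5] [ 0.6889 -0.0958  0. 
[... 184 characters left out ...]
b_right_pointer 0.56 [290.5 231.3] [ 0.4797 -0.1113  0.012 ]
{'t': 1.0, 'q': array([-1.00989089e+00,  3.58537181e-01,  1.18693302e-02,  2.45166902e-05,
       -1.22410750e+00, -2.88092076e-01]), 'qd': array([-0.00017733, -0.00129271, -0.00168396, -0.00138256, -0.00041561,
       -0.00036055]), 'joint_efforts': array([ 7.35348895e-04, -5.82392478e+01,  2.93304205e+01,  7.00252533e+00,
        1.24285018e-02, -1.72590870e-06]), 'eef_pos': array([ 0.18182662, -0.65000932,  0.23759295]), 'ee_rot': array([-3.14157651e+00,  2.66639335e-05,  1.84361801e+00]), 'force': array([0.26302908, 0.10665989, 0.81871614]), 'moment': array([ 0.00778584, -0.03574969,  0.00809995]), 'width': 0.08777403178876028}
```

```bash
python3 - <<'E'
import cv2,numpy as np
a=cv2.imread("pics/a.png");b=cv2.imread("pics/b.png")
f=lambda im,x0,y0,x1,y1,w,h:cv2.resize(im[y0:y1,x0:x1],(w,h),interpolation=cv2.INTER_CUBIC)
o=np.vstack([np.hstack([cv2.resize(a,(400,300)),cv2.resize(b,(400,300))]),np.hstack([f(b,170,205,230,250,400,300),f(b,256,208,316,253,400,300)])])
cv2.imwrite("pics/c.png",o)
E
```

```text
(no output)
```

View pics/c.png

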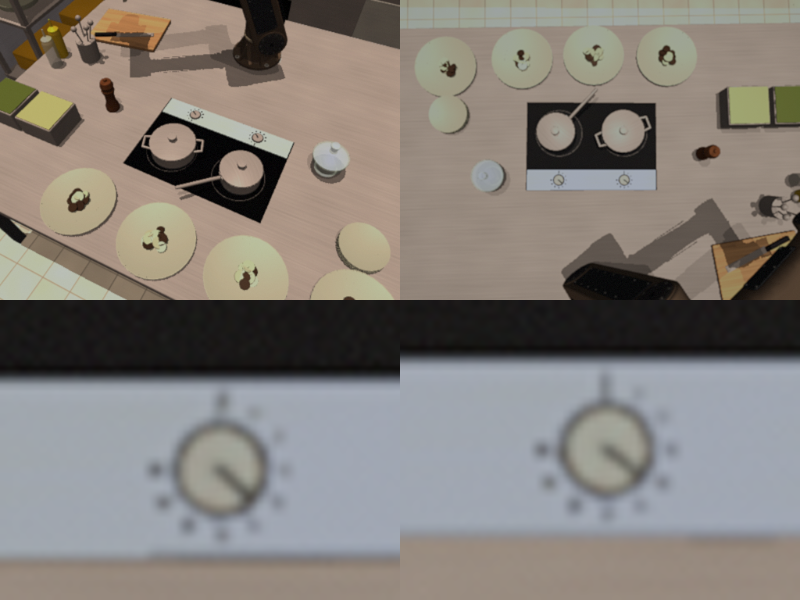

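The saucepan stands on the left (+y) ring, so the left knob at about top px (203,230) is the one to turn. Its pointer is between dots 4 and 5. Next I'll measure the knob centres, yaw and pointer angle precisely.

```bash
python3 - <<'E'
from h import *
b=cv2.imread("pics/b.png").astype(int);a=cv2.imread("pics/a.png").astype(int)
def disc(im,x0,y0,w,h):
    c=im[y0:y0+h,x0:x0+w];m=((c[...,2]-c[...,0])>5).astype(np.uint8)
    m=m*(c.sum(2)>250).astype(np.uint8)
    n,l,s,ce=cv2.connectedComponentsWithStats(m);k=1+np.argmax(s[1:,4]);print(s[k]);return ce[k]+[x0,y0]
P=[]
for x in(188,274):
    p=disc(b,x,215,30,24);w=at("top",p,.012);print("top",p.round(2),w.round(4));P.append(w)
    q=proj("scene",w);print("scene proj",q.round(1));
d=P[0]-P[1];print("dist",np.linalg.norm(d),"yaw",np.arctan2(-d[0],d[1]))
# pointer: darkness-weighted direction on knob
for p,w in zip([proj("top",x) for x in P],P):
  sc=[]
  for th in np.arange(0,4.8,.01):
    yaw=np.arctan2(-d[0],d[1]);ang=yaw-th
    pts=[proj("top",w+r*np.array([np.cos(ang),np.sin(ang),0])) for r in np.arange(.005,.0165,.001)]
    pts=np.float32(pts)[None]
    g=cv2.cvtColor(b.astype(np.uint8),cv2.COLOR_BGR2GRAY)
    sc.append(cv2.remap(g,pts[...,0],pts[...,1],cv2.INTER_LINEAR).mean())
  sc=np.array(sc);i=sc.argmin();print("dial",i*.01,sc[i],np.median(sc))
E
```

```text
[  9   9  13  13 126]
top [202.53 229.95] [0.4907 0.1814 0.012 ]
scene proj [330.2 175.4]
[  7   9  12  13 123]
top [286.54 230.07] [ 0.4841 -0.0982  0.012 ]
scene proj [250.4 145.7]
dist 0.2797126893163198 yaw -0.02346476738248569Traceback (most recent call last):
  File "<stdin>", line 17, in <module>
  File "h.py", line 9, in proj
    m=optics.camera_model(cam);T=np.array(m["world_to_cam"]);c=T[:3,:3]@np.array(p)+T[:3,3]
ValueError: time passes only in moves, steps and waits
```

Emit:
{"name": "apply_moves", "arguments": {
  "increments": [0.0244, 0.0273, 0, 0, 0, -0.082, 0.0244, 0.0273, 0, 0, 0, -0.082, 0.0244, 0.0273, 0, 0, 0, -0.082, 0.0244, 0.0273, 0, 0, 0, -0.082, 0.0244, 0.0273, 0, 0, 0, -0.082, 0.0244, 0.0273, 0, 0, 0, -0.082, 0.0244, 0.0273, 0, 0, 0, -0.082, 0.0244, 0.0273, 0, 0, 0, -0.082, 0.0244, 0.0273, 0, 0, 0, -0.082, 0.0244, 0.0273, 0, 0, 0, -0.082, 0.0244, 0.0273, 0, 0, 0, -0.082],
  "hand": 1,
  "force": 10
}}

```text
t: 1.92
eef_pos: [0.4539, -0.3403, 0.2373]
ee_rot: [3.141, -0.001, 0.891]
force: [1.0, -0.5, 0.2]
width: 0.0197
```

Emit:
{"name": "apply_moves", "arguments": {
  "increments": [0.003, 0.038, 0, 0, 0, 0, 0.003, 0.038, 0, 0, 0, 0, 0.003, 0.038, 0, 0, 0, 0, 0.003, 0.038, 0, 0, 0, 0, 0.003, 0.038, 0, 0, 0, 0, 0.003, 0.038, 0, 0, 0, 0, 0.003, 0.038, 0, 0, 0, 0, 0.003, 0.038, 0, 0, 0, 0, 0.003, 0.038, 0, 0, 0, 0, 0.003, 0.038, 0, 0, 0, 0, 0.003, 0.038, 0, 0, 0, 0, 0.003, 0.038, 0, 0, 0, 0, 0.003, 0.038, 0, 0, 0, 0, 0.003, 0.038, 0, 0, 0, 0]
}}

```text
t: 3.08
eef_pos: [0.4979, 0.2175, 0.2412]
ee_rot: [3.135, -0.009, 0.89]
force: [1.1, 0.7, -1.1]
width: 0.0001
```

Emit:
{"name": "apply_moves", "arguments": {
  "increments": [-0.007, -0.036, -0.035, 0, 0, 0, 0, 0, -0.035, 0, 0, 0, 0, 0, -0.035, 0, 0, 0, 0, 0, -0.035, 0, 0, 0, 0, 0, -0.03, 0, 0, 0, 0, 0, 0, 0, 0, 0, 0, 0, 0, 0, 0, 0]
}}

```text
t: 3.67
eef_pos: [0.4939, 0.1984, 0.0748]
ee_rot: [3.131, -0.021, 0.91]
force: [0.9, 0.9, 0.2]
width: 0.0007
```

```bash
python3 - <<'E'
from h import *
s=arm.get_state();print({k:np.round(s[k],4) for k in("t","q","eef_pos","ee_rot","force","width")})
E
```

```text
{'t': np.float64(3.6667), 'q': array([ 0.7561,  0.281 , -0.5314,  0.0111, -0.7362, -2.9959]), 'eef_pos': array([0.4939, 0.1984, 0.0748]), 'ee_rot': array([ 3.1308, -0.0208,  0.9101]), 'force': array([0.95  , 0.9115, 0.2168]), 'width': np.float64(0.0007)}
```

```bash
cat >> h.py <<'E'
from scipy.spatial.transform import Rotation as Ro
def delta(pos,yaw):
    s=arm.get_state();R=Ro.from_euler("xyz",s["ee_rot"])
    g=Ro.from_euler("xyz",[np.pi,0,yaw]);print("t",round(float(s["t"]),2),"d",(np.array(pos)-s["eef_pos"]).round(4),(g*R.inv()).as_rotvec().round(4),"F",np.round(s["force"],1),"w",round(float(s["width"]),4),"rpy",np.round(s["ee_rot"],3))
E
python3 -c "
from h import *
delta([.4905,.1807,.045],1.15)"
```

```text
t 3.67 d [-0.0034 -0.0177 -0.0298] [-0.0123  0.02    0.24  ] F [0.9 0.9 0.2] w 0.0007 rpy [ 3.131 -0.021  0.91 ]
```

Emit:
{"name": "apply_moves", "arguments": {
  "increments": [-0.0017, -0.009, 0, -0.006, 0.01, 0.12, -0.0017, -0.0087, 0, -0.006, 0.01, 0.12, 0, 0, -0.015, 0, 0, 0, 0, 0, -0.015, 0, 0, 0, 0, 0, 0, 0, 0, 0, 0, 0, 0, 0, 0, 0]
}}

```text
t: 4.17
eef_pos: [0.4967, 0.1841, 0.0561]
ee_rot: [3.134, -0.011, 1.164]
force: [0.2, 0.9, 0.4]
width: 0.0004
```

```bash
python3 -c "
from h import *
delta([.4905,.1807,.045],1.15)
a=optics.grab_frame('scene');b=optics.grab_frame('top')
w=proj('scene',[.4905,.1807,.012]);print(w)
x,y=w.astype(int)
o=np.hstack([cv2.resize(a[y-45:y+30,x-50:x+50],(400,300),interpolation=2),cv2.resize(b[200:260,163:243],(400,300),interpolation=2)])
cv2.imwrite('pics/d.png',o[...,::-1])"
```

```text
t 4.17 d [-0.0062 -0.0034 -0.0111] [-0.0075  0.011  -0.0137] F [0.2 0.9 0.4] w 0.0004 rpy [ 3.134 -0.011  1.164]
[330.00566431 175.25201072]
```

View pics/d.png

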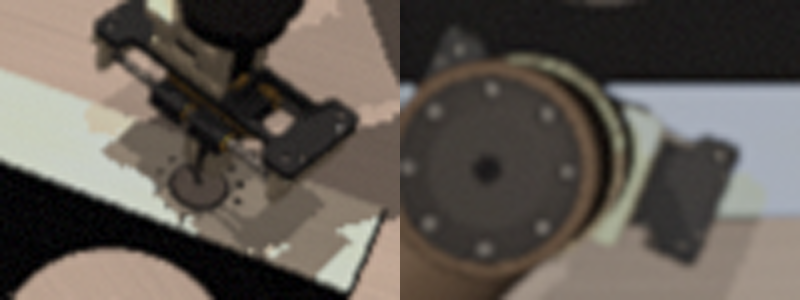

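The scene crop shows the closed fingertips just above the knob, whose disc is at crop (197,185). I'll trim the position and then press.

Emit:
{"name": "apply_moves", "arguments": {
  "increments": [-0.0062, -0.0034, -0.011, -0.0075, 0.011, -0.014, 0, 0, 0, 0, 0, 0, 0, 0, -0.008, 0, 0, 0, 0, 0, -0.006, 0, 0, 0, 0, 0, 0, 0, 0, 0]
}}

```text
t: 4.68
eef_pos: [0.491, 0.1818, 0.0321]
ee_rot: [3.14, -0.004, 1.148]
force: [-0.6, -0.6, 0.2]
width: 0.0004
```

```bash
python3 -c "
from h import *
delta([.4905,.1807,.0185],1.15)"
```

```text
t 4.68 d [-0.0005 -0.0011 -0.0136] [-0.0029  0.0031  0.002 ] F [-0.6 -0.6  0.2] w 0.0004 rpy [ 3.14  -0.004  1.148]
```

Emit:
{"name": "apply_moves", "arguments": {
  "increments": [0, -0.001, -0.008, 0, 0.003, 0, 0, 0, -0.003, 0, 0, 0, 0, 0, -0.002, 0, 0, 0, 0, 0, 0, 0, 0, 0]
}}

```text
t: 5.02
eef_pos: [0.4915, 0.1811, 0.0182]
ee_rot: [-3.141, -0.002, 1.149]
force: [-3.1, 0.4, 8.8]
width: 0.0003
```

Emit:
{"name": "apply_moves", "arguments": {
  "increments": [0, 0, -0.002, 0, 0, 0, 0, 0, -0.001, 0, 0, 0]
}}

```text
t: 5.18
eef_pos: [0.4916, 0.1811, 0.018]
ee_rot: [-3.141, -0.001, 1.151]
force: [-8.5, -1.0, 21.6]
width: 0.0006
```

Emit:
{"name": "apply_moves", "arguments": {
  "increments": [0, 0, 0.01, 0, 0, 0, 0, 0, 0.025, 0, 0, 0, 0, 0, 0.025, 0, 0, 0, 0, 0, 0, 0, 0, 0, 0, 0, 0, 0, 0, 0]
}}

```text
t: 5.6
eef_pos: [0.491, 0.1807, 0.0793]
ee_rot: [-3.14, 0.001, 1.151]
force: [-0.3, -0.1, -0.1]
width: 0.0002
```

Emit:
{"name": "apply_moves", "arguments": {
  "increments": [0, 0, 0, 0, 0, 0, 0, 0, 0, 0, 0, 0, 0, 0, 0, 0, 0, 0, 0, 0, 0, 0, 0, 0, 0, 0, 0, 0, 0, 0, 0, 0, 0, 0, 0, 0],
  "hand": 0
}}

```text
t: 6.1
eef_pos: [0.4895, 0.1795, 0.0756]
ee_rot: [-3.137, 0.006, 1.151]
force: [0.0, 0.6, -0.2]
width: 0.0349
```

```bash
python3 -c "
from h import *
delta([.4905,.1807,.021],1.15)
a=optics.grab_frame('scene')
for z in(.012,.03):
  w=proj('scene',[.4905,.1807,z]);print(w)
x,y=w.astype(int)
cv2.imwrite('pics/e.png',cv2.resize(a[y-30:y+30,x-40:x+40],(800,600),interpolation=2)[...,::-1])"
```

```text
t 6.1 d [ 0.001   0.0012 -0.0546] [ 0.0034 -0.0061 -0.0007] F [ 0.   0.6 -0.2] w 0.0349 rpy [-3.137  0.006  1.151]
[330.00566431 175.25201072]
[330.67711494 171.70950475]
```

View pics/e.png

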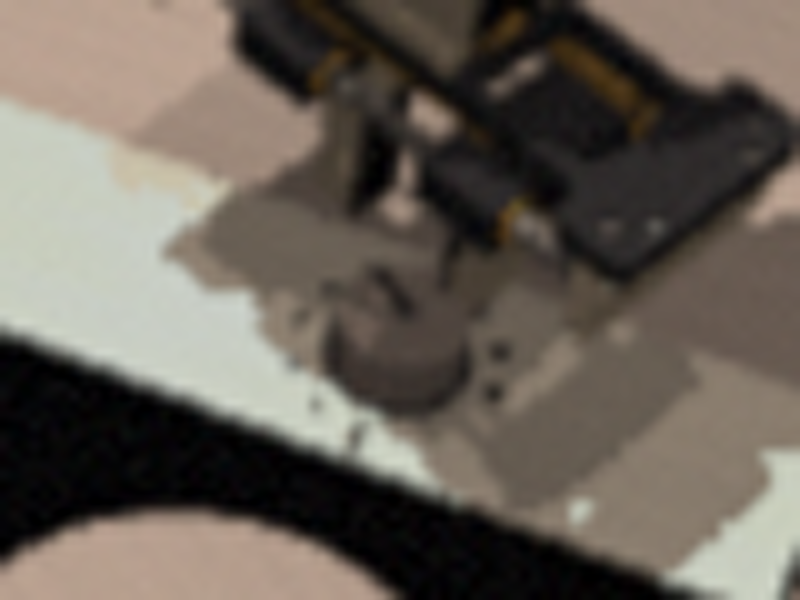

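The knob is up: its top is at px (330,172), as predicted. I'll now measure the dial angle from the first top picture.

```bash
cat >> h.py <<'E'
import functools
_cm={c:optics.camera_model(c) for c in("top","scene")}
class _O: 
    pass
def proj(cam,p):
    m=_cm[cam];T=np.array(m["world_to_cam"]);c=np.asarray(p)@T[:3,:3].T+T[:3,3]
    return np.stack([m["cx"]-m["fx"]*c[...,0]/c[...,2],m["cy"]+m["fy"]*c[...,1]/c[...,2]],-1)
def dial(cam,im,ctr,yaw=-.0235,r=np.arange(.005,.0175,.0005)):
    g=cv2.cvtColor(im,cv2.COLOR_BGR2GRAY);th=np.arange(0,4.8,.01);a=yaw-th
    P=np.array(ctr)+np.stack([np.outer(np.cos(a),r),np.outer(np.sin(a),r),np.zeros((len(a),len(r)))],-1)
    p=proj(cam,P).astype(np.float32);s=cv2.remap(g,p[...,0],p[...,1],cv2.INTER_CUBIC).mean(1)
    i=s.argmin();w=np.clip(np.median(s)-s-.3*(np.median(s)-s[i]),0,None);k=abs(th-th[i])<.5
    return round(float(th[i]),2),round(float((th*w*k).sum()/(w*k).sum()),3),round(float(s[i])),round(float(np.median(s)))
E
sed -i '/functools/d;/class _O/,+1d' h.py
python3 - <<'E'
from h import *
b=cv2.imread("pics/b.png");a=cv2.imread("pics/a.png")
for c in([.4907,.1814],[.4907,.1805],[.4895,.181]):
  print("top",dial("top",b,c+[.012]),"scene",dial("scene",a,c+[.012]))
print("right",dial("top",b,[.4841,-.0985,.012]),dial("scene",a,[.4841,-.0985,.012]))
E
```

```text
top (2.32, 2.324, 102, 156) scene (2.17, 2.162, 81, 149)
top (2.37, 2.38, 101, 155) scene (2.22, 2.222, 81, 150)
top (2.27, 2.27, 100, 155) scene (2.12, 2.102, 82, 147)
right (2.21, 2.188, 110, 156) (2.05, 2.021, 78, 150)
```

Emit:
{"name": "apply_moves", "arguments": {
  "increments": [0.001, 0.001, 0, 0.003, -0.006, 0, 0, 0, 0, 0, 0, 0, 0, 0, 0, 0, 0, 0, 0, 0, 0, 0, 0, 0, 0, 0, 0, 0, 0, 0, 0, 0, 0, 0, 0, 0]
}}

```text
t: 6.65
eef_pos: [0.4905, 0.1805, 0.0752]
ee_rot: [3.141, 0.001, 1.151]
force: [0.2, 0.5, 0.4]
width: 0.0789
```

Emit:
{"name": "apply_moves", "arguments": {
  "increments": [0, 0, -0.025, 0, 0, 0, 0, 0, -0.02, 0, 0, 0, 0, 0, 0, 0, 0, 0, 0, 0, 0, 0, 0, 0]
}}

```text
t: 6.98
eef_pos: [0.4918, 0.1815, 0.0308]
ee_rot: [3.139, -0.003, 1.151]
force: [0.8, 0.3, -0.2]
width: 0.0876
```

```bash
python3 -c "
from h import *
delta([.4905,.1807,.021],1.15)"
```

```text
t 6.98 d [-0.0013 -0.0008 -0.0098] [-0.0018  0.0035 -0.0013] F [ 0.8  0.3 -0.2] w 0.0876 rpy [ 3.139e+00 -3.000e-03  1.151e+00]
```

Emit:
{"name": "apply_moves", "arguments": {
  "increments": [-0.0013, -0.0008, -0.0095, -0.002, 0.0035, 0, 0, 0, 0, 0, 0, 0, 0, 0, 0, 0, 0, 0]
}}

```text
t: 7.23
eef_pos: [0.4913, 0.1812, 0.0224]
ee_rot: [3.141, -0.001, 1.152]
force: [0.3, 0.1, 0.5]
width: 0.0878
```

Emit:
{"name": "apply_moves", "arguments": {
  "increments": [0, 0, 0, 0, 0, 0, 0, 0, 0, 0, 0, 0, 0, 0, 0, 0, 0, 0, 0, 0, 0, 0, 0, 0, 0, 0, 0, 0, 0, 0, 0, 0, 0, 0, 0, 0, 0, 0, 0, 0, 0, 0, 0, 0, 0, 0, 0, 0],
  "hand": 1,
  "force": 12
}}

```text
t: 7.9
eef_pos: [0.4909, 0.1803, 0.0243]
ee_rot: [3.141, -0.0, 1.152]
force: [1.0, -4.0, 2.4]
width: 0.0416
```

```bash
python3 -c "
from h import *
delta([.4905,.1807,.021],1.15)"
```

```text
t 7.9 d [-0.0004  0.0004 -0.0033] [ 0.0001  0.001  -0.0017] F [ 1.  -4.   2.4] w 0.0416 rpy [ 3.141 -0.     1.152]
```

Emit:
{"name": "apply_moves", "arguments": {
  "increments": [0, 0, 0, 0, 0, 0.1, 0, 0, 0, 0, 0, 0.1, 0, 0, 0, 0, 0, 0.1, 0, 0, 0, 0, 0, 0.1, 0, 0, 0, 0, 0, 0.1, 0, 0, 0, 0, 0, 0.1, 0, 0, 0, 0, 0, 0.1, 0, 0, 0, 0, 0, 0.1, 0, 0, 0, 0, 0, 0.1, 0, 0, 0, 0, 0, 0.1, 0, 0, 0, 0, 0, 0]
}}

```text
t: 8.82
eef_pos: [0.491, 0.1803, 0.0246]
ee_rot: [3.14, -0.001, 2.2]
force: [-0.4, 0.3, 0.7]
width: 0.0416
```

```bash
python3 -c "
from h import *
delta([.4905,.1807,.022],2.35)
print(arm.get_state()['moment'],arm.get_state()['q'])"
```

```text
t 8.82 d [-0.0005  0.0004 -0.0026] [-0.0013  0.0005  0.1502] F [-0.4  0.3  0.7] w 0.0416 rpy [ 3.14e+00 -1.00e-03  2.20e+00]
[-0.05795759  0.09308351 -0.01083867] [ 7.26953482e-01  3.54226894e-01 -5.74425142e-01 -9.64710486e-04
 -6.40886825e-01 -1.66799311e+00]
```

Emit:
{"name": "apply_moves", "arguments": {
  "increments": [0, 0, 0, 0, 0, 0.08, 0, 0, 0, 0, 0, 0.065, 0, 0, 0, 0, 0, 0, 0, 0, 0, 0, 0, 0]
}}

```text
t: 9.15
eef_pos: [0.491, 0.1803, 0.0246]
ee_rot: [3.14, -0.001, 2.337]
force: [0.0, -0.6, 0.6]
width: 0.0416
```

Emit:
{"name": "apply_moves", "arguments": {
  "increments": [0, 0, 0, 0, 0, 0, 0, 0, 0, 0, 0, 0, 0, 0, 0, 0, 0, 0, 0, 0, 0, 0, 0, 0, 0, 0, 0, 0, 0, 0, 0, 0, 0, 0, 0, 0, 0, 0, 0.02, 0, 0, 0, 0, 0, 0.035, 0, 0, 0, 0, 0, 0.035, 0, 0, 0, -0.02, 0, 0.04, 0, 0, 0, -0.03, 0, 0.03, 0, 0, 0, -0.03, 0, 0.03, 0, 0, 0, -0.03, 0, 0.02, 0, 0, 0, 0, 0, 0, 0, 0, 0],
  "hand": 0
}}

```text
t: 10.32
eef_pos: [0.3785, 0.1771, 0.236]
ee_rot: [-3.136, -0.002, 2.32]
force: [0.6, -0.2, -0.5]
width: 0.0876
```

```bash
python3 -c "
from h import *
delta([.4905,.1807,.022],2.35)
a=optics.grab_frame('scene')[...,::-1].copy();b=optics.grab_frame('top')[...,::-1].copy();cv2.imwrite('pics/f0.png',a);cv2.imwrite('pics/f1.png',b)
x,y=330,172
for c in([.4907,.1814,.03],[.4907,.1805,.03]): print(dial('scene',a,c),dial('top',b,c))
cv2.imwrite('pics/f.png',np.hstack([cv2.resize(a[y-30:y+30,x-20:x+20],(400,600),interpolation=2),cv2.resize(b[y+28:y+88,183:223],(400,600),interpolation=2)]))"
```

```text
t 10.32 d [ 0.112   0.0036 -0.214 ] [ 0.0024 -0.0052  0.0303] F [ 0.6 -0.2 -0.5] w 0.0876 rpy [-3.136e+00 -2.000e-03  2.320e+00]
(1.25, 1.234, 93, 151) (1.16, 1.178, 120, 158)
(1.22, 1.198, 92, 152) (1.14, 1.145, 119, 157)
```

View pics/f.png

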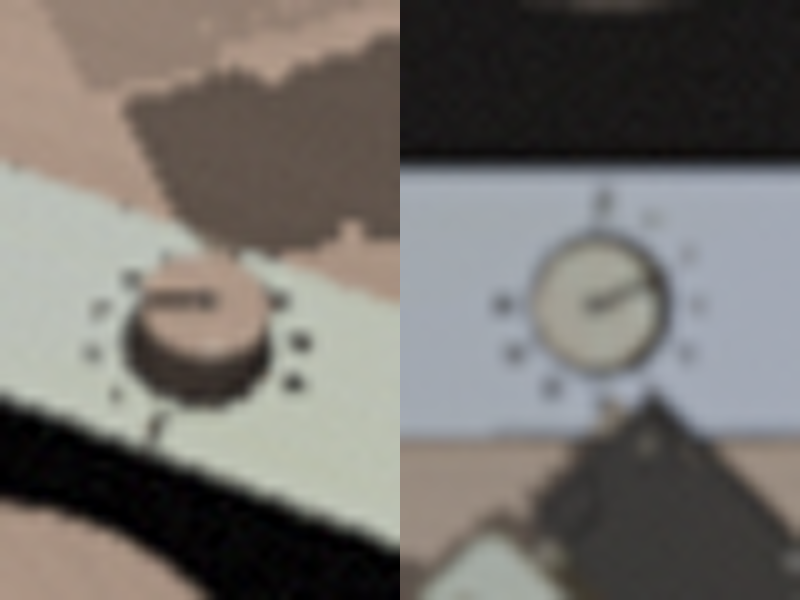

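Pointer at (655,277) from the knob centre (598,303) in the top crop, slightly past the second dot (690,253). I'll fit the line direction, which doesn't depend on the centre, in both rectified views.

```bash
cat >> h.py <<'E'
def line(cam,im,ctr,yaw=-.0235,R=.017,out=None):
    """rectify knob top (0.1 mm/px, up = hob +x), refine centre+angle of a dark radial line by template fit"""
    from scipy.optimize import minimize
    n=241;v=(np.arange(n)-120)*2e-4;U,V=np.meshgrid(v,v)  # U right=-y, V down=-x
    hx,hy=-V,-U;c,s=np.cos(yaw),np.sin(yaw)
    P=np.stack([ctr[0]+c*hx-s*hy,ctr[1]+s*hx+c*hy,np.full_like(hx,ctr[2])],-1)
    p=proj(cam,P).astype(np.float32);g=cv2.remap(cv2.cvtColor(im,cv2.COLOR_BGR2GRAY),p[...,0],p[...,1],cv2.INTER_CUBIC).astype(float)
    if out: cv2.imwrite(out,g)
    m=np.hypot(U,V)<R-.001;gm=g[m];u=U[m];w=V[m]
    def f(q):
        a,r0,off,wd=q;t=np.stack([u*np.sin(a)-w*np.cos(a),u*np.cos(a)+w*np.sin(a)])
        T=np.exp(-((t[1]-off*1e-3)/(wd*1e-3))**2)/(1+np.exp(-(t[0]-r0*1e-3)/6e-4))
        A=np.stack([T,np.ones_like(T),u,w],1);k,*_=np.linalg.lstsq(A,gm,rcond=None);return ((A@k-gm)**2).mean()
    best=min((minimize(f,[a,0,0,2.],method="Nelder-Mead",options=dict(maxiter=600)) for a in np.arange(.4,3,.3)),key=lambda r:r.fun)
    return best.x.round(3),round(best.fun,1)
E
python3 - <<'E'
from h import *
I=lambda n:cv2.imread("pics/"+n+".png")
for n,cam,z in(("a","scene",.012),("b","top",.012),("f0","scene",.03),("f1","top",.03)):
    print(n,line(cam,I(n),[.4905,.181,z]))
print(line("scene",I("a"),[.4841,-.0985,.012]),line("top",I("b"),[.4841,-.0985,.012]))
E
```

```text
a (array([ 2.347, -1.976, -1.803,  3.689]), np.float64(21.8))
b (array([ 2.306, -3.267,  0.288,  3.874]), np.float64(6.8))
f0 (array([ 1.125, -1.535,  0.744,  4.572]), np.float64(13.1))
f1 (array([ 1.154, -3.924, -0.104,  4.025]), np.float64(7.4))
(array([ 2.161, -2.803, -1.573,  3.434]), np.float64(26.1)) (array([ 2.22 , -3.234, -0.29 ,  3.863]), np.float64(7.0))
```

Both views agree: about 2.33 before and 1.14 now, against 1.19 turned. It needs about 0.09 rad more, so I'll regrip.

Emit:
{"name": "apply_moves", "arguments": {
  "increments": [0.03, 0.001, -0.02, -0.002, 0.005, 0, 0.03, 0.001, -0.03, 0, 0, 0, 0.03, 0.001, -0.03, 0, 0, 0, 0.02, 0, -0.03, 0, 0, 0, 0, 0, -0.03, 0, 0, 0, 0, 0, 0, 0, 0, 0, 0, 0, 0, 0, 0, 0]
}}

```text
t: 11.0
eef_pos: [0.4968, 0.1783, 0.0828]
ee_rot: [-3.127, -0.004, 2.321]
force: [0.1, 1.5, -0.5]
width: 0.0876
```

```bash
python3 -c "
from h import *
delta([.491,.1805,.0235],2.33)"
```

```text
t 11.0 d [-0.0058  0.0022 -0.0593] [ 0.0067 -0.0135  0.0091] F [ 0.1  1.5 -0.5] w 0.0876 rpy [-3.127 -0.004  2.321]
```

Emit:
{"name": "apply_moves", "arguments": {
  "increments": [-0.0058, 0.0022, -0.025, 0.0067, -0.0135, 0.009, 0, 0, -0.015, 0, 0, 0, 0, 0, 0, 0, 0, 0, 0, 0, 0, 0, 0, 0]
}}

```text
t: 11.33
eef_pos: [0.4924, 0.1804, 0.0436]
ee_rot: [-3.141, 0.001, 2.33]
force: [0.0, 0.4, 0.3]
width: 0.0872
```

```bash
python3 -c "
from h import *
delta([.491,.1805,.0235],2.33)"
```

```text
t 11.33 d [-0.0014  0.0001 -0.0201] [ 0.0013  0.0004 -0.0001] F [0.  0.4 0.3] w 0.0872 rpy [-3.141e+00  1.000e-03  2.330e+00]
```

Emit:
{"name": "apply_moves", "arguments": {
  "increments": [-0.0014, 0, -0.012, 0, 0, 0, 0, 0, -0.008, 0, 0, 0, 0, 0, 0, 0, 0, 0]
}}

```text
t: 11.58
eef_pos: [0.4935, 0.1825, 0.0281]
ee_rot: [3.136, 0.002, 2.331]
force: [-0.6, 0.3, -0.3]
width: 0.0876
```

Emit:
{"name": "apply_moves", "arguments": {
  "increments": [0, 0, 0, 0, 0, 0, 0, 0, 0, 0, 0, 0, 0, 0, 0, 0, 0, 0, 0, 0, 0, 0, 0, 0, 0, 0, 0, 0, 0, 0, 0, 0, 0, 0, 0, 0, 0, 0, 0, 0, 0, 0, 0, 0, 0, 0, 0, 0],
  "hand": 1,
  "force": 12
}}

```text
t: 12.25
eef_pos: [0.4956, 0.1845, 0.0328]
ee_rot: [3.129, 0.003, 2.332]
force: [-3.6, 4.1, 0.7]
width: 0.0413
```

Emit:
{"name": "apply_moves", "arguments": {
  "increments": [0, 0, 0, 0, 0, 0.05, 0, 0, 0, 0, 0, 0.042, 0, 0, 0, 0, 0, 0, 0, 0, 0, 0, 0, 0]
}}

```text
t: 12.58
eef_pos: [0.495, 0.185, 0.0328]
ee_rot: [3.129, 0.002, 2.426]
force: [0.4, -1.0, -0.1]
width: 0.0415
```

Emit:
{"name": "apply_moves", "arguments": {
  "increments": [0, 0, 0, 0, 0, 0, 0, 0, 0, 0, 0, 0, 0, 0, 0, 0, 0, 0, 0, 0, 0, 0, 0, 0, 0, 0, 0, 0, 0, 0, 0, 0, 0, 0, 0, 0, 0, 0, 0.02, 0, 0, 0, 0, 0, 0.035, 0, 0, 0, 0, 0, 0.035, 0, 0, 0, -0.02, 0, 0.04, 0, 0, 0, -0.03, 0, 0.03, 0, 0, 0, -0.03, 0, 0.03, 0, 0, 0, -0.03, 0, 0.02, 0, 0, 0, 0, 0, 0, 0, 0, 0],
  "hand": 0
}}

```text
t: 13.75
eef_pos: [0.3825, 0.1812, 0.2439]
ee_rot: [3.137, 0.0, 2.417]
force: [-0.5, -0.6, -0.7]
width: 0.0878
```

```bash
python3 -c "
from h import *
delta([.491,.1807,.07],2.35)
a=optics.grab_frame('scene')[...,::-1].copy();b=optics.grab_frame('top')[...,::-1].copy();cv2.imwrite('pics/g0.png',a);cv2.imwrite('pics/g1.png',b)
c=[.4905,.181,.03]
print(line('scene',a,c),line('top',b,c),dial('scene',a,c),dial('top',b,c))
x,y=330,172
cv2.imwrite('pics/g.png',np.hstack([cv2.resize(a[y-30:y+30,x-20:x+20],(400,600),interpolation=2),cv2.resize(b[y+28:y+88,183:223],(400,600),interpolation=2)]))"
```

```text
t 13.75 d [ 0.1085 -0.0005 -0.1739] [-0.0036  0.0035 -0.0669] F [-0.5 -0.6 -0.7] w 0.0878 rpy [3.137 0.    2.417]
(array([ 1.059, -1.246,  0.631,  4.506]), np.float64(14.2)) (array([ 1.08 , -3.53 , -0.189,  3.976]), np.float64(7.9)) (1.1, 1.119, 81, 151) (1.06, 1.062, 106, 157)
```

View pics/g.png

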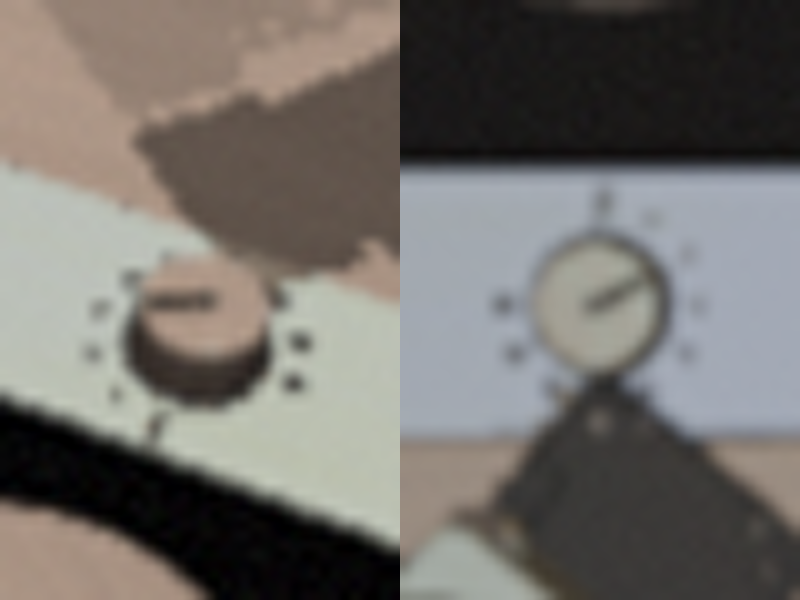

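The pointer is now at 1.06–1.08 rad against a target of 1.047, lying along the second dot at (690,253). Now the final press.

Emit:
{"name": "apply_moves", "arguments": {
  "increments": [0.03, 0, -0.02, 0, 0, 0, 0.03, 0, -0.03, 0, 0, 0, 0.03, 0, -0.03, 0, 0, 0, 0.015, 0, -0.03, 0, 0, 0, 0, 0, -0.02, 0, 0, 0, 0, 0, 0, 0, 0, 0, 0, 0, 0, 0, 0, 0, 0, 0, 0, 0, 0, 0, 0, 0, 0, 0, 0, 0, 0, 0, 0, 0, 0, 0, 0, 0, 0, 0, 0, 0],
  "hand": 1
}}

```text
t: 14.77
eef_pos: [0.4957, 0.1792, 0.1021]
ee_rot: [-3.141, -0.001, 2.419]
force: [0.0, 0.3, -0.7]
width: 0.0198
```

```bash
python3 -c "
from h import *
delta([.4905,.1807,.055],2.42)"
```

```text
t 14.77 d [-0.0052  0.0015 -0.0471] [-0.0003 -0.0006  0.0014] F [ 0.   0.3 -0.7] w 0.0198 rpy [-3.141e+00 -1.000e-03  2.419e+00]
```

Emit:
{"name": "apply_moves", "arguments": {
  "increments": [-0.0052, 0.0015, -0.025, 0, 0, 0, 0, 0, -0.015, 0, 0, 0, 0, 0, 0, 0, 0, 0, 0, 0, 0, 0, 0, 0, 0, 0, 0, 0, 0, 0]
}}

```text
t: 15.18
eef_pos: [0.493, 0.1843, 0.0686]
ee_rot: [3.128, 0.002, 2.422]
force: [-0.3, -0.2, -0.2]
width: 0.0005
```

```bash
python3 -c "
from h import *
delta([.4905,.1807,.041],2.42)"
```

```text
t 15.18 d [-0.0025 -0.0036 -0.0276] [-0.0089  0.0104 -0.0017] F [-0.3 -0.2 -0.2] w 0.0005 rpy [3.128e+00 2.000e-03 2.422e+00]
```

Emit:
{"name": "apply_moves", "arguments": {
  "increments": [-0.0025, -0.0036, -0.01, -0.009, 0.01, 0, 0, 0, -0.008, 0, 0, 0, 0, 0, 0, 0, 0, 0]
}}

```text
t: 15.43
eef_pos: [0.4918, 0.1818, 0.0525]
ee_rot: [3.137, 0.001, 2.423]
force: [-0.1, -0.5, 0.0]
width: 0.0002
```

```bash
python3 -c "
from h import *
delta([.4905,.1807,.041],2.42)"
```

```text
t 15.43 d [-0.0013 -0.0011 -0.0115] [-0.0029  0.0041 -0.0025] F [-0.1 -0.5  0. ] w 0.0002 rpy [3.137e+00 1.000e-03 2.423e+00]
```

Emit:
{"name": "apply_moves", "arguments": {
  "increments": [-0.0013, -0.0011, -0.01, -0.003, 0.004, -0.0025, 0, 0, -0.009, 0, 0, 0, 0, 0, -0.007, 0, 0, 0, 0, 0, -0.004, 0, 0, 0]
}}

```text
t: 15.77
eef_pos: [0.4913, 0.1811, 0.0213]
ee_rot: [3.14, 0.001, 2.42]
force: [-2.9, 0.3, 6.4]
width: 0.0002
```

Emit:
{"name": "apply_moves", "arguments": {
  "increments": [0, 0, -0.003, 0, 0, 0, 0, 0, -0.002, 0, 0, 0]
}}

```text
t: 15.93
eef_pos: [0.4917, 0.1812, 0.0172]
ee_rot: [3.141, 0.002, 2.422]
force: [-22.4, -1.2, 69.0]
width: 0.0004
```

Emit:
{"name": "apply_moves", "arguments": {
  "increments": [0, 0, 0.008, 0, 0, 0, 0, 0, 0.025, 0, 0, 0, 0, 0, 0.035, 0, 0, 0, 0, 0, 0.035, 0, 0, 0, -0.02, 0, 0.04, 0, 0, 0, -0.03, 0, 0.03, 0, 0, 0, -0.03, 0, 0.03, 0, 0, 0, -0.03, 0, 0.02, 0, 0, 0, 0, 0, 0, 0, 0, 0, 0, 0, 0, 0, 0, 0]
}}

```text
t: 16.77
eef_pos: [0.3787, 0.1794, 0.2395]
ee_rot: [-3.136, -0.0, 2.421]
force: [-0.2, -0.0, -0.2]
width: 0.0005
```

```bash
python3 -c "
from h import *
delta([.491,.1807,.07],2.42)
a=optics.grab_frame('scene')[...,::-1].copy();b=optics.grab_frame('top')[...,::-1].copy()
c=[.4905,.181,.012]
print(line('scene',a,c),line('top',b,c),dial('scene',a,c),dial('top',b,c))
x,y=330,172
cv2.imwrite('pics/i.png',np.hstack([cv2.resize(a[y-30:y+30,x-20:x+20],(400,600),interpolation=2),cv2.resize(b[y+28:y+88,183:223],(400,600),interpolation=2)]))"
```

```text
t 16.77 d [ 0.1123  0.0013 -0.1695] [ 0.004  -0.0036 -0.0005] F [-0.2 -0.  -0.2] w 0.0005 rpy [-3.136 -0.     2.421]
(array([ 1.029, -1.44 ,  1.364,  4.184]), np.float64(24.4)) (array([ 1.018, -3.845,  0.103,  3.928]), np.float64(7.4)) (1.18, 1.168, 94, 150) (1.03, 1.027, 112, 157)
```

View pics/i.png

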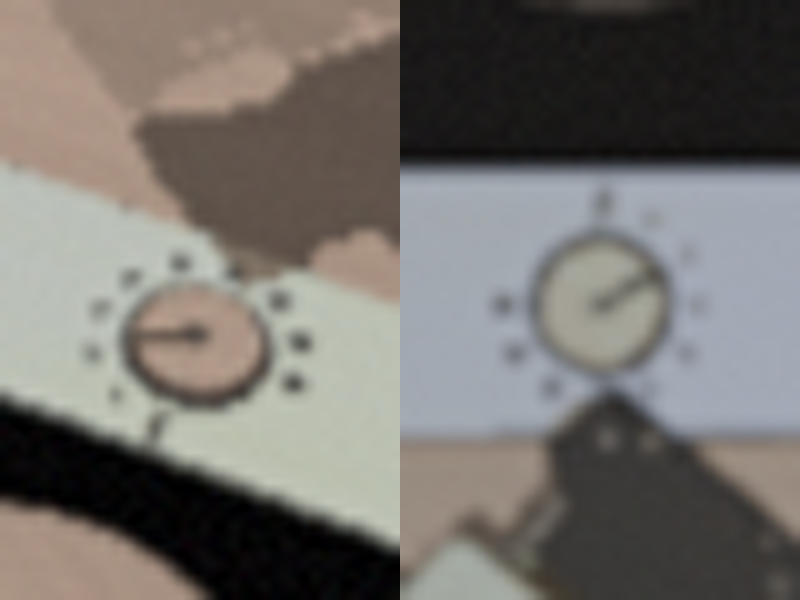

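The knob is stowed again: in the scene view its top is back at strip level, centre (197,335). The pointer tip at (132,335) lines up with the second dot at (93,353), within a few degrees. Handing in.

```bash
python3 -c "
from station import arm
print(arm.job_done())"
```

```text
the job is handed in; nothing more can be done
None
```

The saucepan was on the left ring, so I worked the left knob. I pressed it and it popped up, turned it back from about 2.33 rad to the second dot in two grips, then pressed it down to its stop. I handed the job in at about 17 s.

**Last checks:**
- **Stowed:** the final pictures show the knob down and latched, with the gripper clear of it.
- **Pointer:** the second dot is at 1.047 rad. Fitting the pointer line gave 1.02 in the top view and 1.03 in the scene view. The dial reading taken from an assumed knob centre gave 1.03 in the top view but 1.17 in the scene view. That one disagrees, and I put it down to a 1–2 mm camera or centre offset. Judged against the printed dots in the pictures, it stands at about 1.07–1.11 rad, at most a few degrees past the second dot.
- **Final press:** it was harder than I meant, at a reading of 69 N vertical (about 73 N in all) with the closed fingertips on the knob, below the 120 N wrist limit.
- **Everything else:** I never went down near the other knob, the pots or anything else on the bench, but I did not re-measure them at the end.

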